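# Rock test of an ink stone

### The job

Lay the brass straightedge lengthwise along the middle of the ink stone on the green bay, let go of it, and press first its black end and then its white end firmly down onto the stone to feel whether it rocks. Put the straightedge back along its felt mat, and set the crowned stone (the one on the green bay if the straightedge rocked, otherwise the one on the brown bay) down gently inside the red tray, right way up, and leave the flat stone where it lies. Do not drop anything or push the things standing around.

Things in the scene. Friction and masses are not known exactly. Their poses are not given: they have to be found in the camera images.
- test_bay (a point): Centre of the green bay, on its surface, 8 mm above the table, of a fixed pale board (200 x 250 mm). x along the bay and the stone, z up. On it, centred within 3 mm, lies a loose dark slate ink stone: 170 mm (x) x 54 mm (y) x 24 mm, upright sides, about 0.55 kg. Its face is flat, or crowned: sloping from a ridge across its middle (24 mm high) to 19 mm at both ends.
- wait_bay (a point): Centre of the brown bay of the same board, 130 mm from the green one along its -y; same axes and height. A second stone, alike in size, colour and weight, lies centred here. One stone is flat, the other crowned; which lies where changes.
- ruler_grip (a point): Centre of the grip bar on a loose brass straightedge (160 mm along x, 28 wide, 10 thick, 0.42 kg). The bar, in its middle, is 56 mm along x, 14 wide (y), 24 high, from 10 to 34 mm above the underside; this point is 22 mm above it. On a crowned stone it leans about 0.06 rad to one side and its raised end presses down freely (7 mm).
- black_end (a point): Middle of the upper face of the straightedge's black end piece (30 x 28 mm): 65 mm from its middle along +x, 10 mm above its underside.
- white_end (a point): Middle of the upper face of the straightedge's white end piece (30 x 28 mm): 65 mm from its middle along -x, 10 mm above its underside.
- mat: Dull red felt mat with grey edge, fixed, 230 mm (x) x 100 mm (y), 4 mm thick; origin at its centre on the table. The straightedge lies on it lengthwise at the start.
- tray: Red regrinding tray, fixed, open on top: outside 230 mm (x) x 140 mm (y), rim only 12 mm high, walls and floor 5 mm thick; origin under its centre on the table. Empty at the start.
- ink_cup: Bystander: amber ink cup, 60 mm wide, 55 high; origin at its underside.
- ink_block: Bystander: black block of solid ink, 60 x 45 x 50 mm; origin at its underside.
- gold_dish: Bystander: white dish, 90 mm wide, 18 high; origin at its underside.
- ochre_bowl: Bystander: yellow bowl, 84 mm wide, 30 high; origin at its underside.
- brush: Bystander: writing brush lying down, 190 mm long; origin at its underside.
- water_jar: Bystander: blue jar with black cap, 60 mm wide, 90 high; origin at its underside.
- seal_block: Bystander: marble seal block, 35 x 35 x 70 mm; origin at its underside.
Not all that is in view belongs to the job. Of the things like the mat, leave any that is turquoise; of the rest the larger one is meant.

How it is judged (in metres and radians):
On the way, in this order (a step that is already met when the one before it is completed fails the run):
1. the straightedge lies along the middle of the stone on the green bay, centred within 18 mm and aligned within 0.15 rad, and is let go (x of ruler_grip in the frame of test_bay between -0.018 and 0.018 m and y of ruler_grip in the frame of test_bay between -0.018 and 0.018 m and angle between the x axis of ruler and the x axis of test_bay, either way round below 0.15 rad and z of ruler_grip in the frame of test_bay between 0.04 and 0.053 m and contact force between the fingers and ruler below 0.05 N and linear speed of ruler below 0.03 m/s), for 0.2 s.
2. its black end is pressed down (over 2.5 N) onto the stone (x of ruler_grip in the frame of test_bay between -0.018 and 0.018 m and y of ruler_grip in the frame of test_bay between -0.018 and 0.018 m and angle between the x axis of ruler and the x axis of test_bay, either way round below 0.15 rad and z of ruler_grip in the frame of test_bay between 0.04 and 0.053 m and contact force between the fingers and cap_black above 2.5 N and z of black_end in the frame of test_bay below 0.037 m), for 0.15 s.
3. its white end is pressed down (over 2.5 N) onto the stone (x of ruler_grip in the frame of test_bay between -0.018 and 0.018 m and y of ruler_grip in the frame of test_bay between -0.018 and 0.018 m and angle between the x axis of ruler and the x axis of test_bay, either way round below 0.15 rad and z of ruler_grip in the frame of test_bay between 0.04 and 0.053 m and contact force between the fingers and cap_white above 2.5 N and z of white_end in the frame of test_bay below 0.037 m), for 0.15 s.
At the end, for the whole second after the job is handed in: Crowned stone flat, right way up in the tray (centre within 40 mm along, 50 across); flat stone within 20 mm of its start; straightedge flat, upright on the mat (middle within 35 mm each way, 0.3 rad); all at rest (x of stone_crowned in the frame of tray between -0.04 and 0.04 m and y of stone_crowned in the frame of tray between -0.05 and 0.05 m and height (world z) of stone_crowned below 0.012 m and angle between each of stone_crowned, stone_flat, ruler's own z axis and vertical below 0.06 rad and distance of stone_flat from where it was at the start of the episode below 0.02 m and x of ruler_grip in the frame of mat between -0.035 and 0.035 m and y of ruler_grip in the frame of mat between -0.035 and 0.035 m and angle between the x axis of ruler and the x axis of mat, either way round below 0.3 rad and height (world z) of ruler_grip below 0.032 m and linear speed of each of stone_crowned, stone_flat, ruler below 0.02 m/s); the robot touches nothing.
It fails at once if a bystander is pushed more than 3 cm away (distance of any of ink_cup, ink_block, gold_dish, ochre_bowl, brush, water_jar, seal_block from where it was at the start of the episode above 0.03 m).
It fails at once if a stone or the straightedge is dropped from more than about 2.5 cm ((contact force between anything else and stone_flat below 0.01 N and linear speed of stone_flat above 0.7 m/s) or (contact force between anything else and stone_crowned below 0.01 N and linear speed of stone_crowned above 0.7 m/s) or (contact force between anything else and ruler below 0.01 N and linear speed of ruler above 0.7 m/s)).
It also fails if it takes over 72 s, if anything falls off the work surface, if the arm or the gripper's body presses on something with over 40 N, if the wrist force passes 120 N, or if a joint passes its speed limit or range.

### The arm

A 6-joint arm with a two-finger parallel gripper is mounted at the origin on the work surface. World frame = base frame: x ahead of the robot, y to its left, z up, the work surface at z = 0. Lengths are in m, angles in degrees, forces in N, time in s.
With the tool pointing down it reaches from about 0.35 to 0.875 m from the base axis. Payload 4.2 kg.
Tool frame: the origin (TCP) lies midway between the tips of the shut fingers; the grasp point (between the pads) lies 19 mm behind it; z points along the fingers, y is the line along which they close (so a half turn about z gives the same grasp; the last joint's range is limited). The gripper opens to 87 mm and grips with 3 to 60 N. Pads are 19 mm wide; open, the fingers measure 117 mm over their backs; the gripper's body (75 mm by 190 mm) begins 51 mm behind the grasp point.
Start: joints at [-48.438, 22.042, 0.453, 0, -68.411, -14.817], TCP at [0.281, -0.558, 0.223] pointing down, gripper open.
Joint ranges: [-179.83, 179.83], [-69.29, 118.12], [-61.27, 80.66], [-181.25, 117.63], [-171.15, -9.14], [-177.46, 177.46]. Speed limits (degrees/s): [159.86, 159.86, 180, 180, 180, 180].

### API

Orientations are given as [roll, pitch, yaw] about the fixed x, y, z axes, in that order (R = Rz(yaw) Ry(pitch) Rx(roll)).
In Python, from workcell import env gives the robot as it stands. The module is installed in compiled form; this text tells all that it offers. Calls block until the motion is done:
- env.goto(position, orientation): joint-space move of the TCP to a pose.
- env.move_straight(position, rotation=None, rate=0.15, force_limit=None): straight line of the TCP; rotation=None keeps the orientation; rate is the mean speed in m/s. With force_limit (N) it stops when the force on the tool has changed by that much, and returns True; else False.
- env.set_joints(angles): joint-space move.
- env.gripper_to(opening, grasp_force=None): opening from 0.0 (shut) to 1.0 (fully open); grasp_force is the grip in N (None keeps the last); returns when the fingers have stopped.
- env.dwell(seconds).
- env.inverse_kinematics(position, orientation): joint angles nearest the present ones, or None.
- env.read_state(): the state.
- env.grab_frame(name): name is "side" or "top"; returns a dict with "image" (400x640x3 uint8, blue, green, red), "fx", "fy", "cx", "cy" (pixels), "position" and "orientation" of the camera in the world. Camera axes: x right, y up, looking along -z (the intrinsics and any distortion apply to the point x, -y, -z); pixel columns grow to the right and rows downward; lengths in m; the calibration is good to about 2 mm. A picture is of the moment at which its call begins. There is no depth.
A pose or a line that the arm cannot do raises env.Unreachable and nothing moves.
- env.close_job(): hands the job in; it is judged then, once.
Trained networks look in a picture, given as the dict that the camera call returned (one of the last four; its "shot" number tells which), for a name from the list of things; names that differ only in an ending like _2 or _b are one class to them, and where a whole thing is asked for, a point or a joint stands for the part that bears it (a point fixed in the world has none). Each returns a list of dicts, best first, with "score" (0 to 1); they miss things now and then, are a little off and sometimes report something else, mostly with a low value. They report only what shows in the picture. A call takes as long as a camera call. They do not tell look-alikes from the thing itself.
- env.search_frame(picture, thing): "xyz" ([x, y, z] in m, in world coordinates, good to about 4 mm: the middle of the surface that is visible of it).
- env.trace(picture, thing): "mask" (400x640 bool, what is visible of it).
The state is a dict: "clock": time; "joint_positions": joint angles; "qvel": joint speeds; "joint_torque": joint torques, N m; "position": TCP position; "tool_rot": TCP orientation; "force": force on the tool from outside, world axes, zero at the start; "wrist_torque": the same for the moment, N m; "opening": opening from 0.0 (shut) to 1.0 (fully open); "finger_force": force on a finger pad.
Only numpy, scipy, OpenCV 4.12 (cv2) and the standard library are available. Lean on these libraries where they do the work, as an engineer would, in place of code of your own. Each camera call takes 0.05 s, during which the arm holds its last target. There are 200 camera calls.

## Working session

There is one attempt and no reset: what is moved stays moved. The work goes in short steps, each a Python script; the robot and the scene stay as the last script left them, time stands still between calls to the robot, and variables do not carry over. Pictures are saved under pics/ and viewed, at most 10 in all, crops included, and the job is handed in when it is done.

```bash
mkdir -p pics
python3 - <<'E'
from workcell import env
import cv2
for n in("top","side"):
    p=env.grab_frame(n); cv2.imwrite(f"pics/{n}0.png",p["image"])
    print(n,[p[k] for k in p if k!="image"], list(p))
    for t in ["ruler_grip","black_end","white_end","test_bay","wait_bay","mat","tray","ink_cup","ink_block","gold_dish","ochre_bowl","brush","water_jar","seal_block"]:
        r=env.search_frame(p,t); print(t,[(round(d["score"],2),[round(float(v),3) for v in d["xyz"]]) for d in r][:4])
print(env.read_state())
E
```

```text
top [488.0776580883679, 488.0776580883679, 313.66296265509936, 194.5165197853288, array([0.41132302, 0.1283183 , 1.38205114]), array([  5.39558039,  -0.21015559, -91.63575875]), 1] ['image', 'fx', 'fy', 'cx', 'cy', 'position', 'orientation', 'shot']
ruler_grip [(0.77, [0.511, 0.306, 0.014])]
black_end [(0.76, [0.513, 0.309, 0.009])]
white_end [(0.85, [0.511, 0.305, 0.015])]
test_bay [(0.7, [0.561, 0.0, 0.003])]
wait_bay [(0.61, [0.558, 0.003, 0.008]), (0.5, [0.511, 0.306, 0.013])]
mat [(0.75, [0.444, 0.592, 0.005]), (0.73, [0.533, 0.31, 0.003])]
tray [(0.68, [0.531, -0.302, 0.004])]
ink_cup [(0.66, [0.358, 0.107, 0.013])]
ink_block [(0.93, [0.366, -0.119, 0.048])]
gold_dish [(0.76, [0.78, -0.192, 0.013]), (0.2, [0.776, 0.011, 0.016])]
ochre_bowl [(0.95, [0.773, 0.145, 0.015]), (0.64, [0.365, -0.117, 0.047])]
brush [(0.63, [0.559, 0.002, 0.002]), (0.53, [0.777, 0.013, 0.011])]
water_jar [(0.79, [0.7, 0.343, 0.085])]
seal_block [(0.49, [0.706, -0.365, 0.069])]
side [511.39092459297626, 511.39092459297626, 318.4746855403729, 204.24291600464366, array([-0.03397559, -0.92571967,  1.339776
[... 764 characters left out ...]
.061])]
{'clock': 1.5, 'joint_positions': array([-4.84351801e+01,  2.20415216e+01,  4.53746554e-01,  6.95124862e-05,
       -6.84125601e+01, -1.48159552e+01]), 'qvel': array([ 0.02339867,  0.04494915, -0.07710209,  0.05350959,  0.03381319,
       -0.01128321]), 'joint_torque': array([-7.66803569e-04, -3.90464509e+01,  1.87616479e+01,  4.22433481e+00,
        1.55305804e-02, -6.30437270e-06]), 'position': array([ 0.28130712, -0.55809249,  0.22255959]), 'tool_rot': array([ 1.79999693e+02, -1.48186615e-04, -1.53251110e+02]), 'force': array([ 0.56701774, -0.8706343 , -0.52912879]), 'wrist_torque': array([-0.00365245,  0.02312224, -0.0071718 ]), 'finger_force': 0.0, 'opening': 0.9989361017281019}
```

View pics/top0.png

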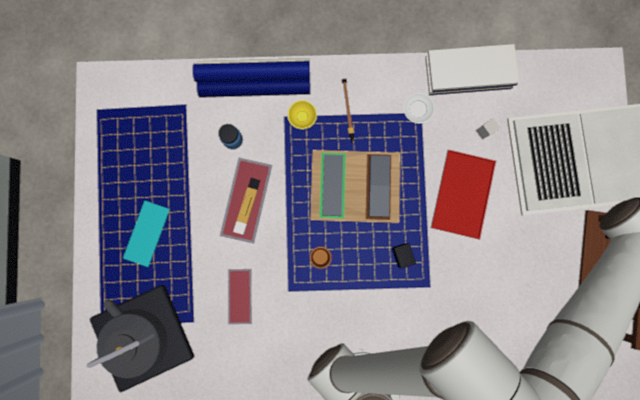

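View pics/side0.png

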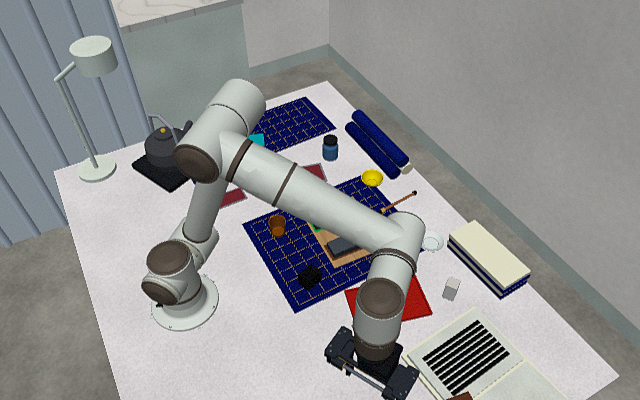

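The top view shows the larger dull-red mat at about (246,201) with the straightedge on it: black end (252,184), white end (240,227). The green bay stone is at (333,186), the brown bay stone at (379,187) and the tray at (464,194). The small mat at (240,297) is a decoy. Next I'll measure these by segmentation.

```bash
cat > h.py <<'E'
import cv2, numpy as np
from workcell import env
from scipy.spatial.transform import Rotation as R
def proj(p,uv,z):
    uv=np.atleast_2d(uv).astype(float)
    d=np.c_[(uv[:,0]-p["cx"])/p["fx"],-(uv[:,1]-p["cy"])/p["fy"],-np.ones(len(uv))]
    d=R.from_euler("xyz",p["orientation"],degrees=True).apply(d)
    return (p["position"]+d*((z-p["position"][2])/d[:,2])[:,None])[:,:2]
def rect(p,m,z,box):
    """min-area rect in world (mm accuracy) of mask within pixel box (u0,v0,u1,v1): centre, long, short, yaw of long axis"""
    k=np.zeros(m.shape,np.uint8); u0,v0,u1,v1=box; k[v0:v1,u0:u1]=m[v0:v1,u0:u1]
    n,l,s,c=cv2.connectedComponentsWithStats(k); i=1+s[1:,4].argmax()
    cs,_=cv2.findContours((l==i).astype(np.uint8),0,2)
    w=proj(p,max(cs,key=cv2.contourArea)[:,0]+0.0,z)
    b=cv2.boxPoints(cv2.minAreaRect((w*1000).astype(np.float32)))
    e=[b[1]-b[0],b[2]-b[1]]; e.sort(key=np.linalg.norm)
    a=np.degrees(np.arctan2(e[1][1],e[1][0])); a=(a+90)%180-90
    return (b.mean(0)/1000).round(4),np.linalg.norm(e[1]).round(1),np.linalg.norm(e[0]).round(1),round(a,1)
E
python3 - <<'E'
from h import *
p=env.grab_frame("top"); im=p["image"]; h=cv2.cvtColor(im,cv2.COLOR_BGR2HSV); H,S,V=[h[...,i].astype(int) for i in range(3)]
for u,v in [(240,170),(252,184),(245,207),(240,227),(464,194),(333,175),(333,205),(324,185),(368,185),(379,170),(379,205),(315,185),(356,187)]: print((u,v),h[v,u],end=' ')
print()
red=(H<12)|(H>168)
box=(215,150,280,250)
print("mat",rect(p,(S>60)&(V<230),.004,box))
print("rulerbody",rect(p,((H>13)&(H<35)&(S>90)),.014,box))
print("black",rect(p,V<60,.014,box)); print("white",rect(p,(V>150)&(S<60),.014,(230,212,248,238)))
print("tray",rect(p,red&(S>150),.012,(425,140,505,245)))
print("green",rect(p,(H>45)&(H<80)&(S>100),.008,(305,140,360,230)))
print("brown",rect(p,(S>110)&(V<120)&(H<20),.008,(360,140,398,230)))
slate=(S<70)&(V<150)
print("stoneG",rect(p,slate,.032,(310,140,356,230)));print("stoneB",rect(p,slate,.032,(360,140,400,230)))
print("board",rect(p,(H<30)&(S>40)&(S<200)&(V>120),.008,(305,145,410,230)))
cv2.imwrite("pics/crop1.png",np.hstack([cv2.resize(im[145:255,215:290],None,fx=4,fy=4,interpolation=2),cv2.resize(im[140:250,300:410],None,fx=4,fy=4,interpolation=2)]))
E
```

```text
(240, 170) [178 138 142] (252, 184) [133  48  37] (245, 207) [ 21 149 194] (240, 227) [  0   2 213] (464, 194) [  2 210 163] (333, 175) [107  31 117] (333, 205) [112  23 122] (324, 185) [114  22 117] (368, 185) [ 10 166  89] (379, 170) [115  25 112] (379, 205) [108  25 123] (315, 185) [ 17 100 174] (356, 187) [ 17  99 176] 
mat (array([0.5319, 0.3127], dtype=float32), np.float32(215.1), np.float32(85.2), np.float32(-14.3))
rulerbody (array([0.5176, 0.3082], dtype=float32), np.float32(100.4), np.float32(29.5), np.float32(-18.6))
black (array([0.5774, 0.2875], dtype=float32), np.float32(24.2), np.float32(24.0), np.float32(70.7))
white (array([0.4534, 0.3301], dtype=float32), np.float32(32.4), np.float32(31.1), np.float32(-19.3))
tray (array([ 0.5309, -0.3026], dtype=float32), np.float32(225.3), np.float32(136.1), np.float32(-15.2))
green (array([0.5671, 0.0664], dtype=float32), np.float32(183.7), np.float32(67.3), np.float32(-3.2))
brown (array([ 0.5592, -0.0608], dtype=float32), np.float32(179.6), np.float32(64.8), np.float32(-1.6))
stoneG (array([0.5648, 0.067 ], dtype=float32), np.float32(168.5), np.float32(52.4), np.float32(-3.4))
stoneB (array([ 0.559 , -0.0629], dtype=float32), np.float32(171.2), np.float32(55.8), np.float32(-2.5))
board (array([0.5637, 0.0014], dtype=float32), np.float32(250.6), np.float32(201.9), np.float32(86.8))
```

View pics/crop1.png

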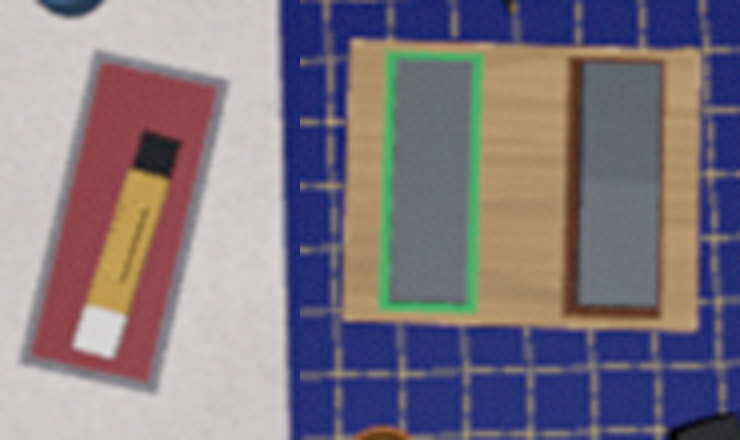

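The crop shows the brown-bay stone with a shading step across its middle, while the green one looks uniform. The sizes match: board 250x202, tray 225x136, cap spacing 131 mm. Next I'll grasp the straightedge and lay it on the green stone.

```bash
cat >> h.py <<'E'
BAY=np.array([.567,.0665]); BYAW=-3.2
def yaw_for(pos,yaw):
    """tool-down yaw (mod 180) whose IK keeps joint 6 nearest its middle"""
    best=None
    for y in (yaw,yaw+180 if yaw<0 else yaw-180):
        q=env.inverse_kinematics(pos,[180,0,y])
        if q is not None and (best is None or abs(q[5])<best[0]): best=(abs(q[5]),y)
    print("yaw",best); return best[1]
def over(xy,yaw,z=.17):
    o=[180,0,yaw_for([*xy,z],yaw)]; env.goto([*xy,z],o); return o
def down(xy,z,rate=.08,fl=None,slow=.03):
    env.move_straight([*xy,z+slow],rate=.15); return env.move_straight([*xy,z],rate=rate,force_limit=fl)
def st():
    s=env.read_state(); print(round(s["clock"],2),s["position"].round(4),"F",s["force"].round(1),"open",round(s["opening"],3),"ff",round(float(s["finger_force"]),1))
def bay(x,y=0):
    c,s=np.cos(np.radians(BYAW)),np.sin(np.radians(BYAW)); return BAY+[c*x-s*y,s*x+c*y]
E
python3 - <<'E'
from h import *
xy=np.array([.5155,.3088])
over(xy,-19); print(down(xy,.0175,fl=8)); st()
env.gripper_to(0.0,30); st()
env.move_straight([*xy,.17]); st()
over(BAY,BYAW); st()
p=env.grab_frame("top"); cv2.imwrite("pics/held.png",p["image"][100:260,220:480].repeat(3,0).repeat(3,1))
E
```

```text
yaw (np.float64(24.655008640481373), -19)
False
6.19 [0.5156 0.3088 0.0173] F [ 0.2 -0.4  0.8] open 1.001 ff 0.0
7.36 [0.5152 0.3083 0.0175] F [-0.6 -1.4  1.8] open 0.162 ff 30.0
8.53 [0.5147 0.3083 0.1686] F [-0.7 -0.2 -4.1] open 0.158 ff 30.0
yaw (np.float64(63.855517231363834), -3.2)
9.5 [0.5671 0.0671 0.1697] F [ 0.1 -0.  -4.8] open 0.16 ff 30.0
```

View pics/held.png

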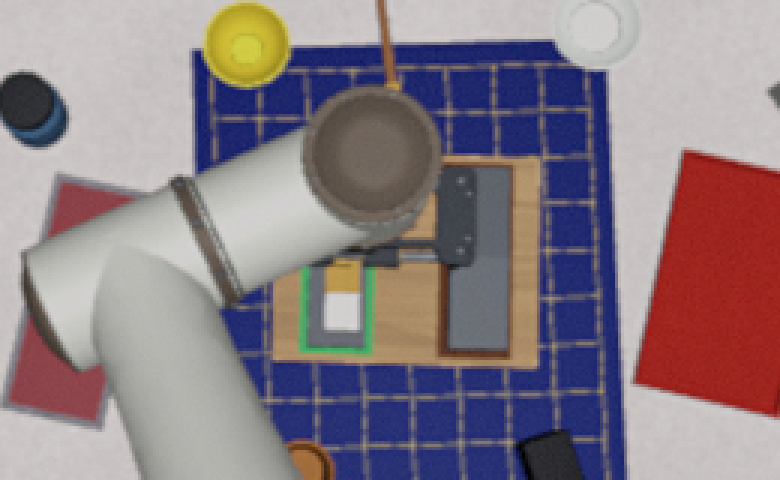

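The straightedge is held level and aligned over the green stone, with its white end at crop (343,310). Now I'll lower it, release it and press both ends.

Run:
```python
from h import *
print(down(BAY,.0452,rate=.03,fl=4,slow=.02)); st()
env.gripper_to(0.45); st()
env.move_straight([*BAY,.12],rate=.15); env.dwell(.3)
env.gripper_to(0.0,20)
for k in (1,-1):
    xy=bay(.065*k); env.move_straight([*xy,.10],rate=.15); env.move_straight([*xy,.058],rate=.1)
    print("contact",env.move_straight([*xy,.028],rate=.015,force_limit=8)); st()
    env.dwell(.4); st()
    env.move_straight([*xy,.10],rate=.12)
env.move_straight([.40,-.20,.25],rate=.3); st()
p=env.grab_frame("top"); cv2.imwrite("pics/pressed.png",p["image"][100:260,220:480].repeat(3,0).repeat(3,1))
h=cv2.cvtColor(p["image"],cv2.COLOR_BGR2HSV); H,S,V=[h[...,i].astype(int) for i in range(3)]; b=(322,150,346,222)
for n,m in(("body",(H>13)&(H<35)&(S>90)),("black",V<60),("white",(V>150)&(S<60))):
    try: print(n,rect(p,m,.042,b))
    except Exception as e: print(n,e)
```

```text
True
11.03 [0.5666 0.0663 0.0454] F [-0.1  1.1  5.1] open 0.159 ff 30.0
11.78 [0.5647 0.0659 0.0438] F [ 0.1 -0.1  0.9] open 0.444 ff 0.0
contact True
15.96 [0.6319 0.0629 0.0425] F [-0.5 -0.1  4.1] open 0.009 ff 2.0
16.36 [0.6318 0.0628 0.0425] F [-1.3  1.4  5.4] open 0.008 ff 2.7
contact True
19.7 [0.5021 0.0701 0.0425] F [-0.7 -1.   5. ] open 0.008 ff 2.3
20.1 [0.5021 0.0701 0.0425] F [-1.2  0.2  5.3] open 0.001 ff 2.7
21.97 [ 0.3996 -0.1995  0.2491] F [ 0.  -0.1  0.6] open 0.004 ff 0.0
body (array([0.5698, 0.0681], dtype=float32), np.float32(97.6), np.float32(27.6), np.float32(-1.9))
black (array([0.6324, 0.0634], dtype=float32), np.float32(22.5), np.float32(22.2), np.float32(-1.8))
white (array([0.5005, 0.0704], dtype=float32), np.float32(30.3), np.float32(27.5), np.float32(-1.8))
```

View pics/pressed.png

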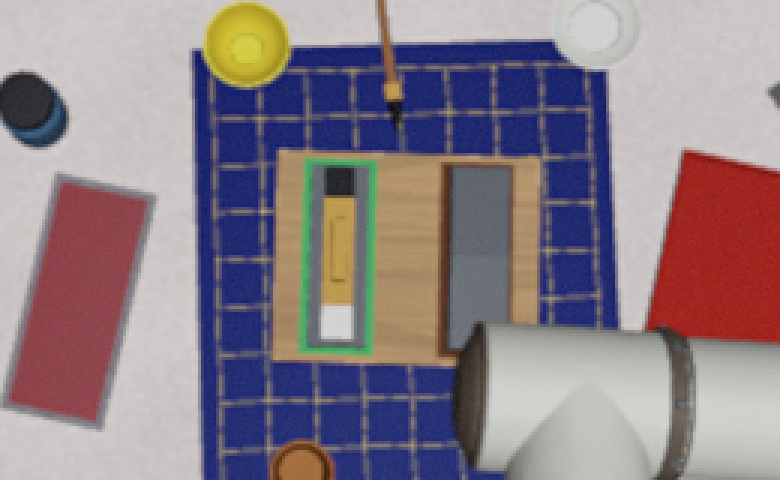

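Both presses stopped at the same height (z = 0.0425), so the straightedge doesn't rock. The green stone is flat and the crowned one is on the brown bay, which matches the ridge seen there in the picture. The press force was about 5 N, so I'll repeat both presses harder as a safeguard and then return the straightedge.

Run:
```python
from h import *
o=over(bay(.065),BYAW,.09)
for k in (1,-1):
    xy=bay(.065*k); env.move_straight([*xy,.09],rate=.2); env.move_straight([*xy,.05],rate=.1)
    print("contact",env.move_straight([*xy,.028],rate=.02,force_limit=14)); env.dwell(.3); st()
    env.move_straight([*xy,.09],rate=.15)
r=np.array([.5665,.0669])
env.move_straight([*r,.10],rate=.2); env.gripper_to(.45); 
down(r,.0455,fl=8); env.gripper_to(0,30); env.move_straight([*r,.17],rate=.15); st()
m=np.array([.5319,.3127]); over(m,-14.3)
print(down(m,.0172,rate=.03,fl=4,slow=.015)); st()
env.gripper_to(.45); env.move_straight([*m,.15],rate=.2); env.gripper_to(1.0)
c=bay(0,-.130); over(c,BYAW,.15); st()
p=env.grab_frame("top"); cv2.imwrite("pics/mat.png",p["image"][100:260,220:480].repeat(3,0).repeat(3,1))
```

```text
yaw (np.float64(66.54303684897587), -3.2)
contact True
25.13 [0.6321 0.063  0.0425] F [-1.4  0.1  5.1] open 0.005 ff 2.7
contact True
27.83 [0.5023 0.0702 0.0424] F [-1.1  0.2  5.2] open 0.0 ff 2.7
32.09 [0.5654 0.0667 0.1685] F [ 1.3  0.  -4.4] open 0.159 ff 30.0
yaw (np.float64(30.23880480041178), -14.3)
True
34.62 [0.5317 0.3126 0.0178] F [0.5 0.  4.9] open 0.158 ff 30.0
yaw (np.float64(76.77179363524776), -3.2)
38.63 [ 0.5601 -0.0626  0.1501] F [-0.9  0.1  0.1] open 0.996 ff 0.0
```

View pics/mat.png

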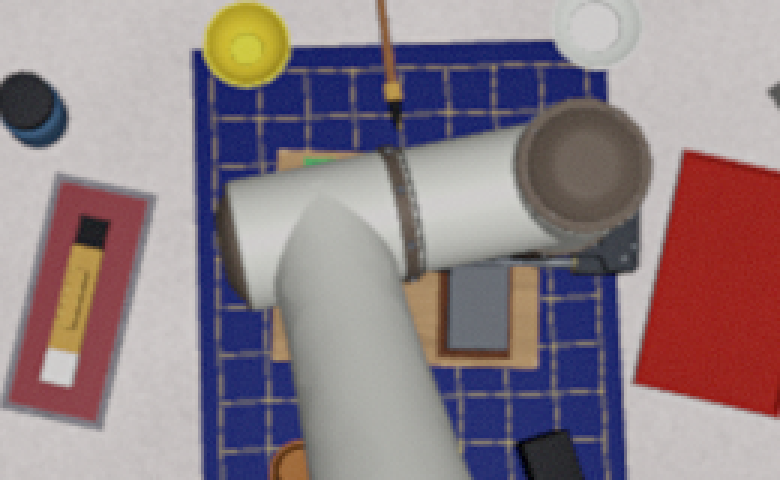

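The straightedge lies along the middle of the mat, at crop (77,300). Next is the crowned stone from the brown bay.

Run:
```python
from h import *
c=bay(0,-.130); s=np.array([.559,-.0629]); print(c,s)
print(down(s,.0115,fl=8)); st()
env.gripper_to(0,50); st()
env.move_straight([*s,.05],rate=.06); env.move_straight([*s,.15],rate=.15); st()
t=np.array([.5309,-.3026]); over(t,-15.2,.15)
print(down(t,.0085,rate=.03,fl=5,slow=.02)); st()
env.gripper_to(.78); env.move_straight([*t,.20],rate=.15); st()
env.move_straight([.36,-.42,.25],rate=.3)
p=env.grab_frame("top"); cv2.imwrite("pics/end.png",p["image"][60:280,200:520].repeat(2,0).repeat(2,1))
h=cv2.cvtColor(p["image"],cv2.COLOR_BGR2HSV); print(rect(p,(h[...,1]<70)&(h[...,2]<150),.027,(440,155,490,235)))
```

```text
[ 0.5597432 -0.0632973] [ 0.559  -0.0629]
False
40.08 [ 0.5592 -0.0629  0.0116] F [-0.3 -0.9  0.9] open 1.001 ff 0.0
40.75 [ 0.559  -0.0633  0.0117] F [-0.  -3.2  1.5] open 0.616 ff 50.0
42.36 [ 0.5579 -0.0629  0.1487] F [-0.1  0.2 -5. ] open 0.616 ff 50.0
yaw (np.float64(89.32280341304424), -15.2)
True
44.91 [ 0.5304 -0.3025  0.0087] F [0.5 0.1 4.1] open 0.616 ff 50.0
46.94 [ 0.5303 -0.3024  0.1989] F [ 0.3 -0.4 -0.1] open 0.781 ff 0.0
(array([ 0.5306, -0.2998], dtype=float32), np.float32(169.7), np.float32(56.7), np.float32(-15.3))
```

View pics/end.png

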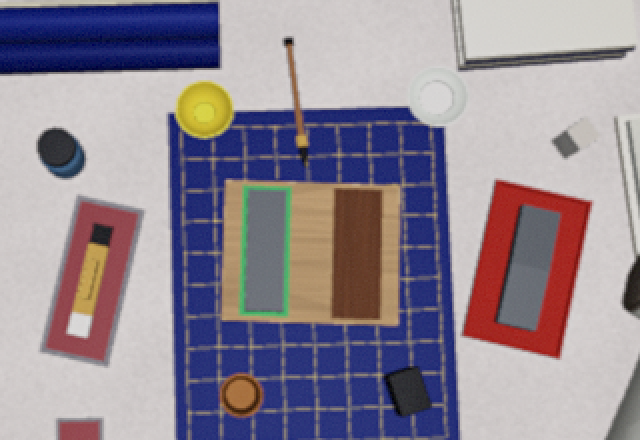

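The stone, with its ridge showing, is centred in the tray at (530,268). The straightedge is on the mat, the flat stone hasn't moved, and the bystanders are where they were.

```bash
python3 -c "
from workcell import env
print(env.close_job())"
```

```text
the job is handed in; nothing more can be done
None
```

I finished the job and handed it in at about 48 s: the straightedge did not rock on the green-bay stone, so I set the crowned stone from the brown bay in the red tray, put the straightedge back on its mat and left the flat stone in place; no verdict came back.

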